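# Right the sample tray under the low drying hood and set the vent

## Task

The handled sample tray lies upside down in the low drying hood. Turn it over beneath the hood's low roof, without drawing it out or knocking the roof, so that it lies flat with its open side up, pushed squarely home against the back stop. Then turn the vent knob on the roof clockwise until it bottoms, back it off by an eighth of a turn, and let go; leave the other things on the bench where they are.

Things in the scene. Friction and masses are not known exactly. Their poses are not given: they have to be found in the camera images.
- bed_home (a point): Fixed drying hood: point on top of its plywood bed, 60 mm above the bench, where the centre of the tray's underside belongs when home. x runs inwards from the open front to the back stop, y left, z up. The bed begins 60 mm in front of this point; the back stop's face is 50 mm behind it (22 mm high); clear side panels 77 mm to left and right, grey corner posts 12 mm thick.
- hood_roof: The hood's fixed grey roof (a low shelf), 112x180x15 mm; its front edge is 50 mm in front of bed_home, its underside 100 mm above the bed (160 mm above the bench), its top 175 mm above the bench. This origin is at bench height, straight below bed_home, same axes.
- tray_center (a point): Centre of the loose aluminium tray's pan (open trough 100x64x32 mm, walls 4 mm, diagonal of section 72 mm). z points out of the open side (down at the start), x from the handle to the far end. About 160 g, centre of mass 15 to 20 mm towards the handle. It also stands stably on either long side: its centre line is then 32 mm above the bed, 16 mm when flat.
- tray_grip (a point): Point on the axis of the tray's wooden handle, 115 mm from the pan's centre. The handle is octagonal, 24 mm across flats, on the pan's centre line, from 15 mm (after a 25 mm steel collar) to 105 mm in front of the pan; it points out of the hood's front. With the tray flat or on its side, flats face up, sideways and at 45 degrees. Axes as tray_center.
- vent (a joint): Angle of the vent knob, rad: grows as the knob is turned clockwise seen from above, up to a hard stop at 2.0 (bottomed); 0.06 N m of friction, stays where it is left.
- vent_grip (a point): Point on the vertical axis of the vent knob, 7 mm below the top of its upright grip bar (57 mm long, 14 mm thick, 32 mm high, on a disc of 60 mm diameter on top of the hood's roof). 12 mm behind bed_home, 212 mm above the bench. Its x axis runs along the bar and turns with the knob.
- conical_flask: Bystander: clear conical flask, 82 wide, 125 high mm, loose; origin at the centre of its underside
- cell_holder: Bystander: holder with one D cell, 42x90x36 mm, loose; origin at the centre of its underside
- brass_mass_1: Bystander: knobbed brass mass, 40x38x34 mm, loose; origin at the centre of its underside
- sample_jar: Bystander: jar with screw lid, 44 wide, 64 high mm, loose; origin at the centre of its underside
- masking_tape: Bystander: roll of masking tape, 96 wide, 25 high mm, loose; origin at the centre of its underside
- eraser: Bystander: eraser, 21x45x12 mm, loose; origin at the centre of its underside

How it is judged:
By the outcome, as a careful person would: the job done as asked, in the order asked, and still so for the second after the job is handed in, with the robot touching nothing.
It also fails if it takes over 72 s, if anything falls off the work surface, if the arm or the gripper's body presses on something with over 40 N, if the wrist force passes 120 N, or if a joint passes its speed limit or range.

## Robot

A 6-joint arm with a two-finger parallel gripper is mounted at the origin on a cart in front of the work surface, level with it; the furniture and walls round the work are solid. World frame = base frame: x ahead of the robot, y to its left, z up, the work surface at z = 0. Lengths are in mm, angles in degrees, forces in N, time in s.
With the tool pointing down it reaches from about 200 to 875 mm from the base axis. Payload 3.4 kg.
Tool frame: the origin (TCP) lies between the finger pads; the fingertips stand 17 mm ahead of it and the grasp point (between the pads) lies 2 mm behind it; z points along the fingers, y is the line along which they close (so a half turn about z gives the same grasp; the last joint's range is limited). The gripper opens to 94 mm and grips with 3 to 60 N. Pads are 16 mm wide; open, the fingers measure 119 mm over their backs; the gripper's body (75 mm by 177 mm) begins 78 mm behind the grasp point.
Start: joints at [-84.168, 15.808, 86.224, -0, 77.962, -6.933], TCP at [127.049, -560.823, 222.493] pointing down, gripper open.
Joint ranges: [-165.64, 165.64], [-43.16, 119.46], [12.63, 154.43], [-67.54, 247.53], [6.08, 155.33], [-154.97, 154.97]. Speed limits (degrees/s): [147.25, 147.25, 180, 180, 180, 180].

## Interface

Orientations are given as a 3x3 rotation matrix whose columns are the frame's x, y, z axes.
In Python, from workcell import env gives the robot as it stands. Calls block until the motion is done:
- env.move_pose(position, orientation): joint-space move of the TCP to a pose.
- env.move_l(position, rot=None, velocity=150): straight line of the TCP; rot=None keeps the orientation; velocity is the mean speed in mm/s.
- env.goto_joints(angles): joint-space move.
- env.release() and env.grab(): open the fingers fully, or close them until they stop; the grip force is fixed at half the most.
- env.pause(seconds).
- env.solve_ik(position, orientation): joint angles nearest the present ones, or None.
- env.observe(): the state.
- env.capture(name): name is "scene" or "top" or "wrist"; returns a dict with "img" (480x640x3 uint8, red, green, blue), "depth" (480x640 float32, mm along the optical axis (not along the pixel's ray), 0 where there is no reading), "camera_matrix" (3x3 intrinsics, pixels), "rvec" (rotation vector, rad) and "tvec" (3), from world to camera coordinates, as OpenCV has them. Camera axes: x right, y down, z forward; pixel columns grow to the right and rows downward; lengths in mm; the calibration is good to about 2 mm. A picture is of the moment at which its call begins.
A pose or a line that the arm cannot do raises env.MotionError and nothing moves.
- env.job_done(): hands the job in; it is judged then, once.
The state is a dict: "clock": time; "joint_pos": joint angles; "qvel": joint speeds; "joint_efforts": joint torques, N m; "eef_pos": TCP position; "ee_rot": TCP orientation; "contact_force": force on the tool from outside, world axes, zero at the start; "ft_torque": the same for the moment, N m; "gripper_width": finger opening in mm; "finger_force": force on a finger pad.
Only numpy, scipy, OpenCV 4.12 (cv2) and the standard library are available. Lean on these libraries where they do the work, as an engineer would, in place of code of your own. Each camera call takes 0.05 s, during which the arm holds its last target. There are 200 camera calls.

## Working session

There is one attempt and no reset: what is moved stays moved. The work goes in short steps, each a Python script; the robot and the scene stay as the last script left them, time stands still between calls to the robot, and variables do not carry over. Pictures are saved under pics/ and viewed, at most 10 in all, crops included, and the job is handed in when it is done.

```bash
mkdir -p pics; ls; cat > h.py <<'E'
import numpy as np, cv2, pickle
from workcell import env
def cap(n, f=None):
    c=env.capture(n)
    if f: cv2.imwrite('pics/'+f, c['img'][:,:,::-1]); pickle.dump(c,open('pics/'+f+'.pkl','wb'))
    return c
def world(c,u,v,d=None):
    K=c['camera_matrix'];R,_=cv2.Rodrigues(np.array(c['rvec'],float));t=np.array(c['tvec'],float).ravel()
    if d is None: d=c['depth'][int(v),int(u)]
    p=np.linalg.inv(K)@np.array([u,v,1.])*d
    return R.T@(p-t)
def onz(c,u,v,z):
    a=world(c,u,v,0.);b=world(c,u,v,1000.); s=(z-a[2])/(b[2]-a[2]); return a+s*(b-a)
def cloud(c):
    K=c['camera_matrix'];R,_=cv2.Rodrigues(np.array(c['rvec'],float));t=np.array(c['tvec'],float).ravel()
    v,u=np.mgrid[0:480,0:640]; d=c['depth']; 
    p=np.stack([(u-K[0,2])/K[0,0]*d,(v-K[1,2])/K[1,1]*d,d],-1)
    return (p-t)@R
E
python3 - <<'E'
from h import *
for n in ['scene','top']:
    c=cap(n,n+'0.png')
s=env.observe();print(s)
E
```

```text
pics
{'clock': 0.1, 'joint_pos': array([-8.41676341e+01,  1.58430748e+01,  8.62872842e+01, -2.82373924e-04,
        7.79610201e+01, -6.92974809e+00]), 'qvel': array([-0.00048696, -0.08599522, -0.11651211,  0.01730733, -0.04336739,
        0.06003443]), 'joint_efforts': array([ 1.21844561e-03, -4.05457377e+01, -2.37780797e+01,  7.04229902e-02,
        2.99512222e-02, -4.72456838e-05]), 'eef_pos': array([ 126.99393356, -560.31595415,  221.70515095]), 'ee_rot': array([[ 9.75295424e-01,  2.20904521e-01, -1.66862489e-04],
       [ 2.20904504e-01, -9.75294153e-01,  1.58611971e-03],
       [ 1.87641005e-04, -1.58379597e-03, -9.99998728e-01]]), 'contact_force': array([ 0.35808543, -0.36223681,  0.39366291]), 'ft_torque': array([ 0.02247977,  0.0347582 , -0.00772886]), 'finger_force': 0.0, 'gripper_width': 94.23413583429824}
```

View pics/scene0.png

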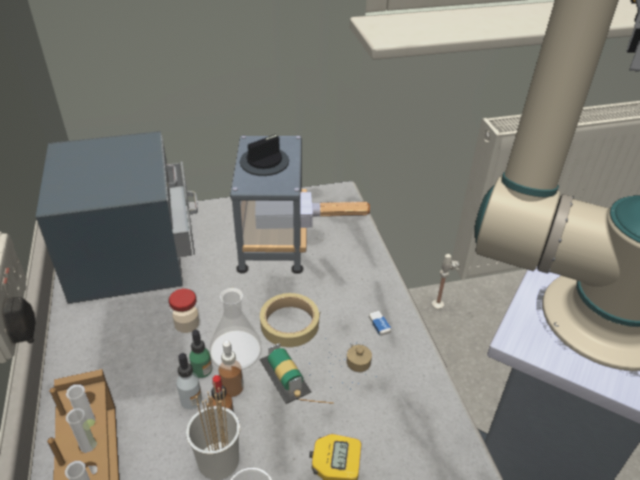

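View pics/top0.png

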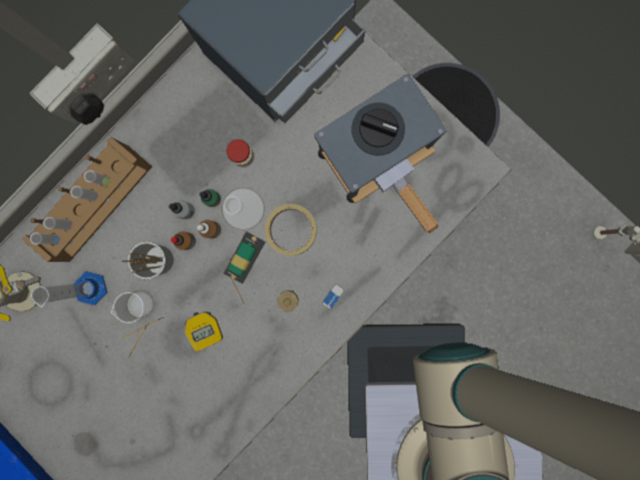

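```bash
python3 - <<'E'
from h import *
c=pickle.load(open('pics/top0.png.pkl','rb'))
P=cloud(c); z=P[...,2]; u0=np.zeros(z.shape,bool); u0[60:240,300:460]=1
np.set_printoptions(precision=1,suppress=True)
m=u0&(abs(z-175)<6); n,l,s,ce=cv2.connectedComponentsWithStats(m.astype(np.uint8)); k=1+s[1:,4].argmax(); m=l==k
r=cv2.minAreaRect(P[m][:,:2].astype(np.float32)); print('roof',r,m.sum(),np.median(z[m])); print(cv2.boxPoints(r))
m=u0&(z>192)&(z<230); r=cv2.minAreaRect(P[m&(z>208)][:,:2].astype(np.float32)); print('bar',r,np.median(z[m&(z>208)]),z[m].max());print(cv2.boxPoints(r))
hsv=cv2.cvtColor(c['img'],cv2.COLOR_RGB2HSV)
m=u0&(z>75)&(z<100)&(hsv[...,1]>100);r=cv2.minAreaRect(P[m][:,:2].astype(np.float32));print('handle',r,m.sum(),np.percentile(z[m],[5,50,95]));print(cv2.boxPoints(r))
m=u0&(z>80)&(z<110)&(hsv[...,1]<=100);r=cv2.minAreaRect(P[m][:,:2].astype(np.float32));print('tray',r,m.sum(),np.percentile(z[m],[5,50,95]));print(cv2.boxPoints(r))
for u,v in [(316,136),(409,76),(446,130),(352,202),(350,196)]: print(u,v,onz(c,u,v,175))
for u,v in [(433,228),(404,185),(400,187)]: print(u,v,onz(c,u,v,88))
i=cv2.resize(c['img'][60:240,300:460],None,fx=3.3,fy=3.3,interpolation=cv2.INTER_CUBIC);cv2.imwrite('pics/crop1.png',i[:,:,::-1])
E
```

```text
roof ((583.5530395507812, 137.4995574951172), (112.35395812988281, 180.6017608642578), 31.704946517944336) 6464 174.60154615205056
[[488.3 184.8]
 [583.2  31.2]
 [678.8  90.2]
 [583.9 243.8]]
bar ((588.1863403320312, 140.83619689941406), (56.566925048828125, 14.805000305175781), 69.26997375488281) 217.8175342854266 222.56680256054284
[[571.3 117. ]
 [585.1 111.8]
 [605.1 164.7]
 [591.3 169.9]]
handle ((468.3179016113281, 66.3753433227539), (87.10650634765625, 23.58038330078125), 34.3463134765625) 645 [80.6 85.7 89.4]
[[425.7  51.5]
 [439.   32.1]
 [510.9  81.2]
 [497.6 100.7]]
tray ((562.1904296875, 136.69442749023438), (317.3317565917969, 161.50845336914062), 45.90671157836914) 1111 [ 81.9  91.5 104.3]
[[393.8  78.9]
 [509.8 -33.5]
 [730.6 194.5]
 [614.6 306.8]]
316 136 [579.4 237.6 175. ]
409 76 [670.7  89.3 175. ]
446 130 [583.7  33.8 175. ]
352 202 [474.  183.2 175. ]
350 196 [483.5 186.2 175. ]
433 228 [433.9  43.4  88. ]
404 185 [508.7  91.   88. ]
400 187 [505.5  97.9  88. ]
```

View pics/crop1.png

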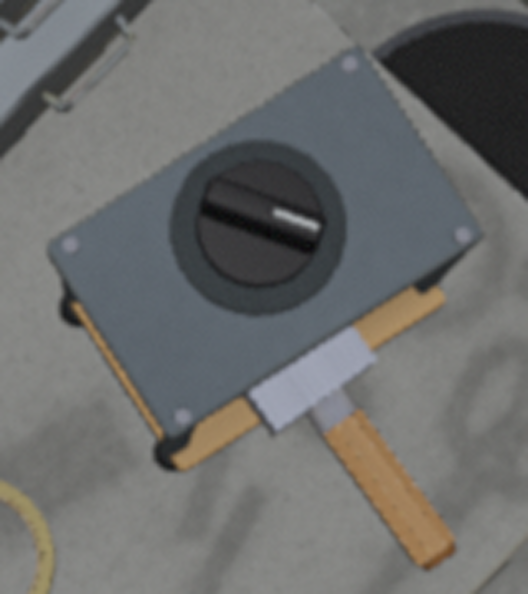

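```bash
cat >> h.py <<'E'
from scipy.spatial.transform import Rotation as Ro
YAW=31.7; BH=np.array([578.4,134.3,60.])
RH=Ro.from_euler('z',YAW,degrees=True).as_matrix()
def H(x,y,z): return BH+RH@np.array([x,y,z],float)   # z above bed
def Rax(roll,yaw=YAW,down=0):  # tool z along hood x, roll=0: tool y horizontal (hood y), tool x down...
    b=Ro.from_euler('z',yaw,degrees=True)*Ro.from_euler('y',down,degrees=True)*Ro.from_euler('x',roll,degrees=True)
    return b.as_matrix()@np.array([[0,0,1],[0,1,0],[-1,0,0.]])
def Rdown(yaw): # tool y at yaw+90
    return Ro.from_euler('z',yaw,degrees=True).as_matrix()@np.diag([1,-1,-1.])
E
python3 - <<'E'
from h import *
np.set_printoptions(precision=1,suppress=True)
for down in (0,10,20):
  for roll in range(-180,181,30):
    print(down,roll,[env.solve_ik(H(-89+dx,0,50),Rax(roll,down=down)) for dx in (0,-20,-120)])
print(env.solve_ik([588.2,140.8,214],Rdown(-20.7)))
E
```

```text
0 -180 [None, None, None]
0 -150 [None, None, None]
0 -120 [None, None, None]
0 -90 [None, None, None]
0 -60 [None, None, None]
0 -30 [None, None, None]
0 0 [None, None, None]
0 30 [None, None, None]
0 60 [None, None, None]
0 90 [None, None, None]
0 120 [None, None, None]
0 150 [None, None, None]
0 180 [None, None, None]
10 -180 [None, None, None]
10 -150 [None, None, None]
10 -120 [None, None, None]
10 -90 [None, None, None]
10 -60 [None, None, None]
10 -30 [None, None, None]
10 0 [None, None, None]
10 30 [None, None, None]
10 60 [None, None, None]
10 90 [None, None, None]
10 120 [None, None, None]
10 150 [None, None, None]
10 180 [None, None, None]
20 -180 [None, None, None]
20 -150 [None, None, None]
20 -120 [None, None, None]
20 -90 [None, None, None]
20 -60 [None, None, None]
20 -30 [None, None, None]
20 0 [None, None, None]
20 30 [None, None, None]
20 60 [None, None, None]
20 90 [None, None, None]
20 120 [None, None, None]
20 150 [None, None, None]
20 180 [None, None, None]
[  6.9  18.6  83.3  -0.   78.1 117.6]
```

```bash
cat >> h.py <<'E'
def Rt(t,flip=0,yaw=YAW,f=0): # tool down, y across handle; tilt t about handle axis (+: tool body leans to the right, -y); f: lean so tool points inward
    b=Ro.from_euler('z',yaw,degrees=True)*Ro.from_euler('x',t,degrees=True)*Ro.from_euler('y',-f,degrees=True)
    return b.as_matrix()@np.diag([1,-1,-1.])@np.diag([-1,-1,1.] if flip else [1,1,1.])
E
python3 - <<'E'
from h import *
np.set_printoptions(precision=0,suppress=True)
for f in (0,20):
 for flip in (0,1):
  for t in range(-105,106,15):
    print(f,flip,t,*[env.solve_ik(H(x,y,z),Rt(t,flip,f=f)) for x,y,z in ((-105,0,50),(-125,4,18),)])
E
```

```text
0 0 -105 None None
0 0 -90 None None
0 0 -75 None None
0 0 -60 [ 40.  29. 120. -67.  69. 146.] None
0 0 -45 [ 32.  20. 117. -56.  59. 128.] [ 33.  23. 122. -59.  56. 135.]
0 0 -30 [ 23.  15. 114. -38.  53. 105.] [ 23.  16. 119. -41.  48. 110.]
0 0 -15 [ 12.  13. 110. -18.  53.  80.] [ 11.  14. 115. -19.  48.  82.]
0 0 0 [  1.  14. 106.  -0.  60.  59.] [  0.  15. 111.  -0.  54.  59.]
0 0 15 [ -8.  19. 101.  12.  70.  45.] [ -9.  19. 106.  13.  65.  43.]
0 0 30 [-14.  25.  97.  21.  81.  36.] [-16.  26. 102.  20.  77.  34.]
0 0 45 [-19.  32.  94.  26.  92.  31.] [-20.  33.  98.  26.  88.  28.]
0 0 60 [-22.  40.  91.  31. 102.  27.] [-24.  41.  94.  30.  98.  24.]
0 0 75 [-24.  48.  89.  35. 111.  24.] [-25.  50.  92.  33. 108.  21.]
0 0 90 [-25.  56.  88.  39. 119.  22.] [-26.  58.  90.  37. 116.  18.]
0 0 105 [-24.  64.  88.  43. 127.  20.] [-25.  66.  89.  40. 125.  16.]
0 1 -105 None None
0 1 -90 None None
0 1 -75 None None
0 1 -60 [ 40.  29. 120. -67.  69. -34.] None
0 1 -45 [ 32.  20. 117. -56.  59. -52.] [ 33.  23. 122. -59.  56. -45.]
0 1 -30 [ 23.  15. 114. -38.  53. -75.] [ 23
[... 1066 characters left out ...]
42.  90.  18.] [-33.  38. 108.  41.  87.  14.]
20 0 75 [-33.  44. 103.  45.  99.  18.] [-34.  47. 105.  43.  96.  14.]
20 0 90 [-33.  53. 102.  48. 108.  19.] [-35.  56. 103.  46. 105.  15.]
20 0 105 [-33.  61. 101.  51. 116.  19.] [-34.  64. 102.  48. 113.  15.]
20 1 -105 None None
20 1 -90 None None
20 1 -75 None None
20 1 -60 None None
20 1 -45 None None
20 1 -30 [ 17.   7. 130. -58.  26. -61.] None
20 1 -15 [   3.    5.  125.   -7.   26. -115.] [   2.    6.  130.   -8.   19. -115.]
20 1 0 [  -9.    7.  120.   20.   39. -145.] [ -10.    8.  125.   24.   34. -150.]
20 1 15 None None
20 1 30 None None
20 1 45 None None
20 1 60 None None
20 1 75 None None
20 1 90 None None
20 1 105 None None
```

```bash
cat >> h.py <<'E'
def st(m=''):
    s=env.observe(); print(m,'t=%.2f'%s['clock'],'p',s['eef_pos'].round(1),'F',s['contact_force'].round(1),'w %.1f ff %.1f'%(s['gripper_width'],s['finger_force']),flush=True); return s
def tcp(g,R): return np.asarray(g)+2*R[:,2]
E
python3 - <<'E'
from h import *
yw=34.0
d=np.array([np.cos(np.radians(yw)),np.sin(np.radians(yw)),0])
g=np.array([468.3,66.4,76])+5*d
print('grip hood', RH.T@(g-BH))
R=Rt(-45,yaw=yw); R0=Rt(0,yaw=yw)
pre=tcp(g,R)-110*R[:,2]
env.move_pose(pre+[0,0,120],R0); st('via')
env.move_pose(pre,R); st('pre')
env.move_l(pre+R[:,2]*5,Rt(-40,yaw=yw),50); st('rot5 ')
env.move_l(pre,R,50); st('back')
cap('wrist','w1.png')
E
```

```text
grip hood [-124.35785628    0.28501342   16.        ]
via t=2.77 p [430.  131.9 272.3] F [0.  0.5 0.2] w 94.0 ff 0.0
pre t=3.79 p [430.3 132.5 152.7] F [ 0.9 -0.2  0.5] w 94.2 ff 0.0
rot5  t=4.04 p [432.9 128.4 150.3] F [-0.1 -0.6  0.5] w 94.0 ff 0.0
back t=4.29 p [429.4 132.8 151.8] F [-0.6  0.1 -0. ] w 94.1 ff 0.0
```

View pics/w1.png

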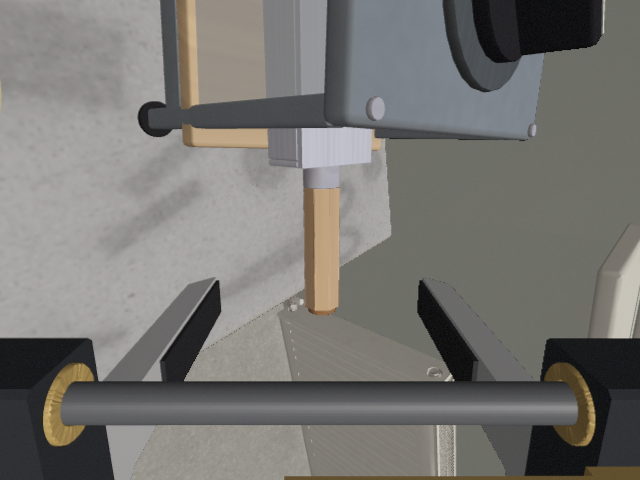

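```bash
cat >> h.py <<'E'
def roll(g,t0,t1,yaw=YAW,step=15,v=None):
    n=max(1,round(abs(t1-t0)/step))
    for k in range(1,n+1):
        t=t0+(t1-t0)*k/n; R=Rt(t,yaw=yaw); env.move_l(tcp(g,R),R,v or 1.5)  # ~0.5 mm chord per step
E
python3 - <<'E'
from h import *
yw=34.0
d=np.array([np.cos(np.radians(yw)),np.sin(np.radians(yw)),0])
g=np.array([468.3,66.4,76])+5*d
R=Rt(-45,yaw=yw)
env.move_l(tcp(g,R),R,100); st('at')
env.grab(); st('grab')
env.move_l(tcp(g+[0,0,34],R),R,60); st('lift')
g2=H(-124,0,50); R=Rt(-45)
env.move_l(tcp(g2,R),R,20); st('straight')
roll(g2,-45,-30); st('r1')
roll(g2,-30,45); st('r45')
c=cap('scene','s2.png'); cap('wrist','w2.png')
i=cv2.resize(c['img'][100:300,200:400],None,fx=3,fy=3,interpolation=cv2.INTER_CUBIC);cv2.imwrite('pics/s2c.png',i[:,:,::-1])
E
```

```text
at t=5.59 p [473.4  68.4  74.9] F [ 0.6 -0.1  0.6] w 93.6 ff 0.0
grab t=6.67 p [473.3  67.8  74.8] F [-0.4 -0.4  1.6] w 23.8 ff 30.0
lift t=7.38 p [473.   68.  108.4] F [-0.1  0.2 -2.2] w 23.6 ff 30.0
straight t=7.63 p [474.   68.2 108.2] F [ 0.3 -0.8 -1.9] w 23.7 ff 30.0
r1 t=8.14 p [472.8  67.4 108.2] F [-0.6 -0.6 -2.2] w 23.7 ff 30.0
r45 t=10.37 p [471.3  71.3 108.7] F [ 0.1  0.3 -1.3] w 23.6 ff 30.0
```

View pics/s2c.png

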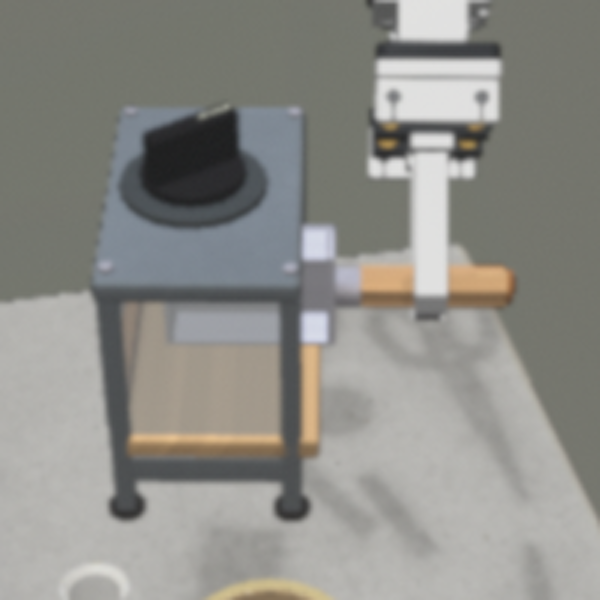

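```bash
python3 - <<'E'
from h import *
g=H(-124,0,32.5); R=Rt(45)
env.move_l(tcp(g+[0,0,2],R),R,40); st('low')
env.move_l(tcp(g,R),R,10); st('down')
env.move_l(tcp(g-[0,0,.7],R),R,10); st('down2')
env.release(); st('rel')
env.move_l(tcp(g,R)-110*R[:,2],R,200)
R0=Rt(0); env.move_pose(tcp(g,R0)+[0,0,130],R0)
R=Rt(-45); env.move_pose(tcp(g,R)-110*R[:,2],R); st('pre')
cap('wrist','w3.png'); c=cap('scene')
i=cv2.resize(c['img'][100:300,200:400],None,fx=2,fy=2,interpolation=cv2.INTER_CUBIC)
w=cv2.resize(cv2.imread('pics/w3.png'),(400,300)); o=np.zeros((400,800,3),np.uint8); o[:,:400]=i[:,:,::-1]; o[:300,400:]=w
cv2.imwrite('pics/m3.png',o)
E
```

```text
low t=11.00 p [472.1  70.4  92.9] F [ 0.4 -0.3 -1.6] w 23.4 ff 30.0
down t=11.35 p [472.2  70.4  91.4] F [ 0.4 -0.4 -0.3] w 23.6 ff 30.0
down2 t=11.60 p [471.9  70.5  90.9] F [-1.3 -0.8  2.7] w 23.4 ff 30.0
rel t=12.76 p [472.2  70.4  90.4] F [-0.5  0.   0.5] w 93.4 ff 0.0
pre t=15.11 p [433.4 133.1 167.6] F [-0.5  0.5  0.3] w 93.5 ff 0.0
```

View pics/m3.png

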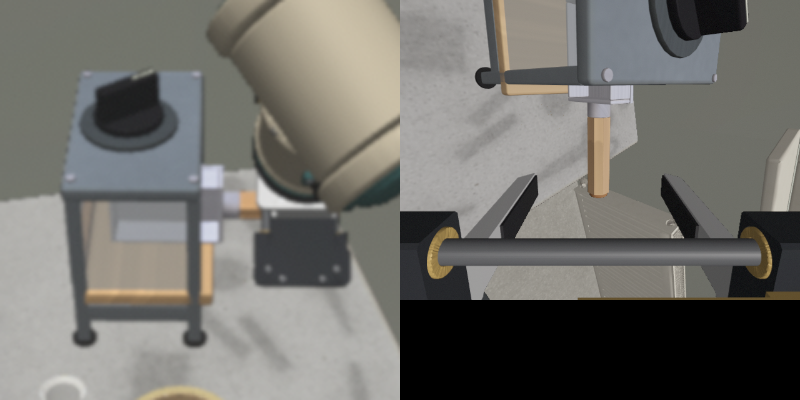

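```bash
python3 - <<'E'
from h import *
g=H(-124,0,32.); R=Rt(-45)
env.move_l(tcp(g,R),R,120); env.grab(); st('grab')
g2=H(-124,0,50); env.move_l(tcp(g2,R),R,50)
roll(g2,-45,45); st('rolled'); R=Rt(45)
g3=H(-114,0,50); env.move_l(tcp(g3,R),R,50)
env.move_l(tcp(H(-114,0,18.5),R),R,50); st('low')
env.move_l(tcp(H(-114,0,16.5),R),R,10); s=st('down')
x=-114; z=16.5
while s['contact_force'][2]<1 and z>14.5:
    z-=.5; env.move_l(tcp(H(x,0,z),R),R,10); s=st('z%.1f'%z)
f0=s['contact_force']@RH[:,0]
while x<-98:
    x+=1; env.move_l(tcp(H(x,0,z),R),R,20); f=env.observe()['contact_force']@RH; print(x,f.round(1))
    if f[0]-f0<-8: break
st('pushed'); print(RH.T@(env.observe()['eef_pos']-BH))
c=cap('scene'); i=cv2.resize(c['img'][130:280,210:390],None,fx=4,fy=4,interpolation=cv2.INTER_CUBIC);cv2.imwrite('pics/s4.png',i[:,:,::-1])
E
```

```text
grab t=17.35 p [473.6  67.9  90.5] F [ 0.2 -1.  -0.3] w 23.9 ff 30.0
rolled t=20.59 p [471.3  71.3 108.7] F [-0.8 -0.3 -1.6] w 23.7 ff 30.0
low t=21.73 p [480.8  75.6  77. ] F [ 0.1  0.2 -1.4] w 23.5 ff 30.0
down t=22.07 p [480.8  75.7  75.3] F [ 0.7  1.2 -0.4] w 23.5 ff 30.0
z16.0 t=22.32 p [480.8  75.7  74.8] F [ 0.2 -0.7 -0.4] w 23.6 ff 30.0
z15.5 t=22.57 p [480.7  75.8  74.3] F [-0.7  0.8  1.5] w 23.4 ff 30.0
-113 [-0.7  0.1  1.8]
-112 [-2.3  1.4  2.3]
-111 [-2.3  0.2  3. ]
-110 [-1.   0.8  3.5]
-109 [-2.1  0.3  4. ]
-108 [-3.2 -0.3  3.3]
-107 [-2.1  0.4  4.6]
-106 [-2.7 -0.5  4.4]
-105 [-5.  -0.2  5.2]
-104 [-7.1 -1.4  5.5]
-103 [-9.9 -1.5  6.5]
pushed t=25.32 p [487.6  79.9  74.1] F [-7.6 -6.5  6.5] w 23.6 ff 30.0
[-105.78811728    1.45555965   14.09557817]
```

View pics/s4.png

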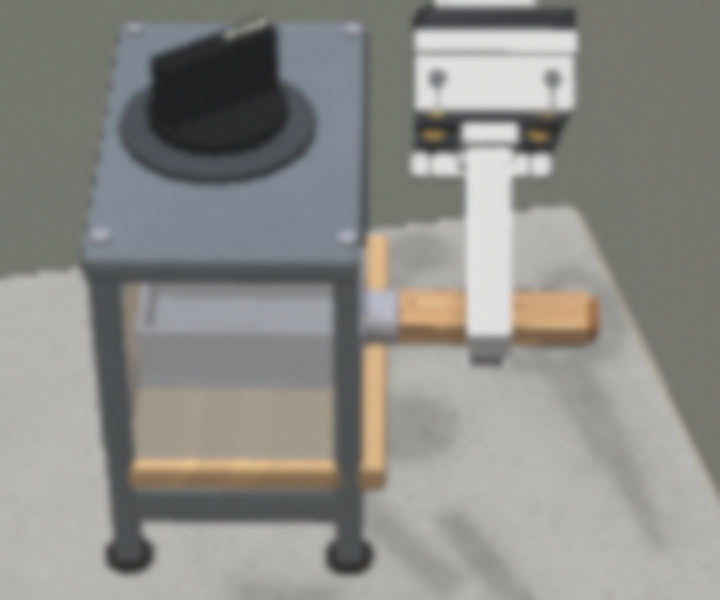

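```bash
python3 - <<'E'
from h import *
c=pickle.load(open('pics/top0.png.pkl','rb')); P=cloud(c); 
v=(c['depth']>0)&(P[...,2]>200)&(P[...,1]>0)&(P[...,0]>300); Q=P[v]; r=np.hypot(Q[:,0]-588.4,Q[:,1]-140.7)
k=r>60; print('oven near',r[k].min(), Q[k][r[k].argmin()], 'max z',np.percentile(Q[k][:,2],99))
R=Rt(45); g=H(-104,0,16)
env.move_l(tcp(g,R),R,10); st('relax')
env.release(); env.pause(.2); st('rel')
env.move_l(tcp(g,R)-110*R[:,2],R,200)
Rk=Rdown(-110.7); print(env.solve_ik([588.4,140.7,330],Rk))
env.move_l(tcp(g,R)-110*R[:,2]+[-60,0,170],R,250); st('up')
c=cap('top','t5.png')
P=cloud(c); z=P[...,2]; u0=np.zeros(z.shape,bool); u0[60:240,300:460]=1
hsv=cv2.cvtColor(c['img'],cv2.COLOR_RGB2HSV)
m=u0&(z>75)&(z<100)&(hsv[...,1]>100)
n,l,s,ce=cv2.connectedComponentsWithStats(m.astype(np.uint8)); m=l==1+s[1:,4].argmax()
r=cv2.minAreaRect(P[m][:,:2].astype(np.float32));print('handle',r,m.sum()); print('hood',RH.T@(np.array([*r[0],76])-BH))
Q=P[m][:,:2]-P[m][:,:2].mean(0); w=np.linalg.svd(Q,full_matrices=False)[2][0]; print('pca',np.degrees(np.arctan2(w[1],w[0])))
i=cv2.resize(c['img'][60:240,300:460],None,fx=3.3,fy=3.3,interpolation=cv2.INTER_CUBIC);cv2.imwrite('pics/crop5.png',i[:,:,::-1])
E
```

```text
oven near 406.68103695469273 [708.66254243 529.19245386 230.21113302] max z 415.98324868545427
relax t=25.63 p [487.7  79.8  74.2] F [-5.5 -5.4  4. ] w 23.5 ff 30.0
rel t=26.99 p [489.2  80.9  74.6] F [ 0.   0.2 -0.1] w 94.0 ff 0.0
[ 6.86114702e+00  1.63496021e+01  7.05723207e+01 -2.54444375e-14
  9.30780771e+01 -1.52438853e+02]
up t=28.57 p [469.8  15.  321.2] F [ 0.   0.6 -0.5] w 94.2 ff 0.0
handle ((483.6136169433594, 77.46257019042969), (87.39682006835938, 22.601425170898438), 31.543638229370117) 640
hood [-110.51176581    1.44964049   16.        ]
pca -148.4621186083122
```

View pics/crop5.png

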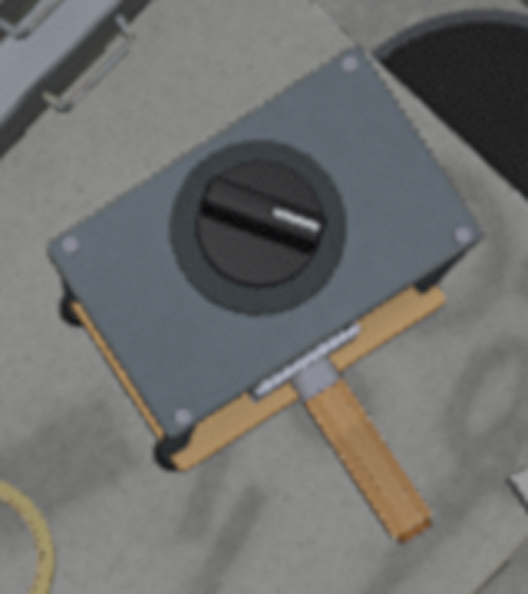

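```bash
python3 - <<'E'
from h import *
c=pickle.load(open('pics/t5.png.pkl','rb')); print(world(c,278,115), world(c,316,136))
K=np.array([588.4,140.7,210]); R=Rdown(-110.7)
env.move_pose(K+[0,0,90],R); st('above')
env.move_l(K,R,120); st('at')
env.grab(); s=st('grab'); print(s['ft_torque'].round(3))
q=s['joint_pos'].copy(); q=np.array(env.solve_ik(K,R)); T=[]
for k in range(1,80):
    q[5]+=3; env.goto_joints(q); s=env.observe(); T.append(s['ft_torque'][2]); print(k,'j6 %.1f'%s['joint_pos'][5],'Tz %.3f'%T[-1],s['contact_force'].round(1),'%.2f'%s['clock'],flush=True)
    if k>1 and abs(T[-1])>0.16: break
    if s['clock']>45: break
E
```

```text
[632.83134474 304.30662936  98.24139278] [579.4888949  237.63000029 174.7718617 ]
above t=31.40 p [588.4 140.5 299.8] F [0.2 0.6 0.1] w 94.2 ff 0.0
at t=32.30 p [589.  140.7 210.8] F [-0.3  0.6  0.6] w 93.9 ff 0.0
grab t=33.50 p [589.1 140.4 210. ] F [ 1.7  0.2 -1.2] w 14.0 ff 30.0
[-0.042 -0.467  0.056]
1 j6 -149.5 Tz -0.074 [ 2.7 -0.3 -1.4] 33.75
2 j6 -146.5 Tz -0.032 [ 3.8 -1.1 -2.8] 34.00
3 j6 -143.6 Tz -0.000 [ 4.5 -1.5 -2.5] 34.25
4 j6 -140.6 Tz -0.053 [ 5.7 -2.7 -3.2] 34.50
5 j6 -137.6 Tz -0.094 [ 4.8 -2.2 -2.9] 34.75
6 j6 -134.6 Tz -0.068 [ 5.1 -1.8 -2.4] 35.00
7 j6 -131.6 Tz -0.100 [ 5.7 -2.1 -2.3] 35.25
8 j6 -128.6 Tz -0.053 [ 5.  -3.3 -2.4] 35.50
9 j6 -125.6 Tz -0.046 [ 5.3 -2.9 -2.2] 35.75
10 j6 -122.6 Tz -0.039 [ 3.9 -2.7 -3.1] 36.00
11 j6 -119.6 Tz -0.020 [ 5.7 -2.4 -3.2] 36.25
12 j6 -116.6 Tz -0.084 [ 5.4 -3.1 -4.3] 36.50
13 j6 -113.6 Tz -0.057 [ 5.4 -3.  -2.7] 36.75
14 j6 -110.6 Tz -0.044 [ 5.2 -2.9 -3.4] 37.00
15 j6 -107.6 Tz -0.045 [ 6.2 -3.  -2. ] 37.25
16 j6 -104.6 Tz -0.074 [ 5.2 -3.1 -3.2] 37.50
17 j6 -101.6 Tz -0.040 [ 5.1 -3.4 -3.8] 37.75
18 j6 -98.6 Tz -0.042 [ 5.7 -2.6 -2.4] 38.00
19 j6 -95.6 Tz -0.065 [ 7.  -3.1 -3.6] 38.25
20 j6 -92.6 Tz -0.030 [ 5.3 -3.3 -2.9] 38.50
21 j6 -89.6 Tz -0.007 [ 5.4 -4.3 -2.6] 38.75
22 j6 -86.6 Tz -0.097 [ 4.6 -4.  -3.1] 39.00
23 j6 -83.6 Tz 0.004 [ 5.3 -2.7 -3.2] 39.25
24 j6 -80.6 Tz 0.053 [ 5.7 -4.  -2.4] 39.50
25 j6 -77.7 Tz 0.604 [ 5.4 -3.8 -2.1] 39.75
```

```bash
python3 - <<'E'
from h import *
K=np.array([588.4,140.7,210])
q=np.array(env.solve_ik(K,Rdown(-110.7))); q[5]=-152.44+75
for k in range(8):
    q[5]-=.5; env.goto_joints(q); env.pause(.1); a=[env.observe() for _ in range(3)]
    T=np.mean([s['ft_torque'][2] for s in a]); print('cmd %.2f j6 %.2f Tz %.3f t %.2f'%(q[5],a[-1]['joint_pos'][5],T,a[-1]['clock']),flush=True)
    if T<0.02: break
E
```

```text
cmd -77.94 j6 -78.17 Tz 0.571 t 40.10
cmd -78.44 j6 -78.66 Tz 0.496 t 40.45
cmd -78.94 j6 -79.15 Tz 0.440 t 40.80
cmd -79.44 j6 -79.63 Tz 0.372 t 41.15
cmd -79.94 j6 -80.11 Tz 0.132 t 41.50
cmd -80.44 j6 -80.58 Tz -0.050 t 41.85
```

```bash
python3 - <<'E'
from h import *
K=np.array([588.4,140.7,210])
q=np.array(env.solve_ik(K,Rdown(-110.7)))
for a in (-95,-110,-125.5): q[5]=a; env.goto_joints(q)
env.pause(.2); s=st('off'); print(s['joint_pos'][5],s['ft_torque'].round(3))
env.release(); st('rel')
p=env.observe()['eef_pos']; env.move_l(p+[0,0,110],None,120); st('up')
env.move_pose([330,-200,330],Rdown(-60)); st('clear')
c=cap('top','t6.png'); P=cloud(c); z=P[...,2]; u0=np.zeros(z.shape,bool); u0[60:240,300:460]=1
m=u0&(z>208)&(z<230); r=cv2.minAreaRect(P[m][:,:2].astype(np.float32)); print('bar',r)
hsv=cv2.cvtColor(c['img'],cv2.COLOR_RGB2HSV)
m=u0&(z>75)&(z<100)&(hsv[...,1]>100)
n,l,s,ce=cv2.connectedComponentsWithStats(m.astype(np.uint8)); m=l==1+s[1:,4].argmax()
r=cv2.minAreaRect(P[m][:,:2].astype(np.float32)); print('handle',r,RH.T@(np.array([*r[0],76])-BH))
cs=cap('scene')
o=np.hstack([cv2.resize(c['img'][60:260,220:460],(480,400),interpolation=2),cv2.resize(cs['img'][120:320,140:300],(320,400),interpolation=2)])
cv2.imwrite('pics/fin.png',o[:,:,::-1])
E
```

```text
off t=43.12 p [589.4 140.1 210. ] F [ 5.6 -1.5 -2.7] w 14.0 ff 30.0
-125.64928535459065 [-0.373 -1.066  0.072]
rel t=44.41 p [588.4 140.7 210. ] F [ 0.6 -0.7 -0.1] w 94.1 ff 0.0
up t=45.48 p [588.  140.6 319.1] F [ 0.3  0.1 -0.1] w 93.8 ff 0.0
clear t=48.88 p [ 330.1 -199.9  330. ] F [-0.2 -0.2  1.1] w 94.1 ff 0.0
bar ((588.2132568359375, 140.89039611816406), (56.6722412109375, 14.77536678314209), 43.4356689453125)
handle ((483.882568359375, 77.11341857910156), (87.6667251586914, 23.84847068786621), 32.05887985229492) [-110.46640823    1.01125208   16.        ]
```

View pics/fin.png

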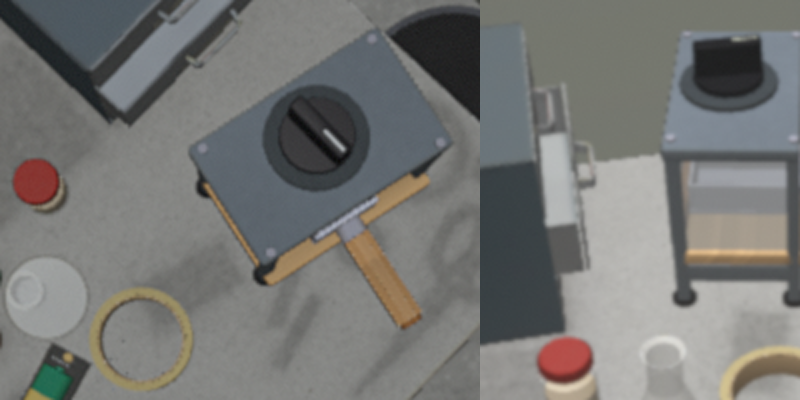

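```bash
python3 -c "
from h import *
print(env.job_done())"
```

```text
the job is handed in; nothing more can be done
None
```

The tray is turned over under the roof and lies flat, open side up, against the back stop; the vent knob was turned clockwise to its stop, backed off 45° and released, and the job was handed in at about 49 s of the 72 s (I viewed the bystanders near the hood and they look unmoved, but I did not measure them).

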